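Start and close a screw lid on a reagent jar, then shut its vent

TASK

One amber jar's cream screw lid is only resting on its thread, riding high. Without lifting it off, turn the lid backward (anticlockwise seen from above) until it drops into the thread start, then screw it forward (clockwise) fully home, and only then press the vent button on top of the lid's grip bar flush. Let go of everything, and leave the closed jar, the beaker and the test tube rack where they are.

Things in the scene. Friction and masses are not known exactly. Their poses are not given: they have to be found in the camera images.
- jar: Amber glass jar, 90 mm diameter, fixed upright in a cream holder plate (130 x 130 x 12 mm) that does not move. Origin: centre of the underside, on the bench; z up. Neck rim at z = 134 mm, radius 24 mm.
- thread (a point): Neck axis of the jar, 126 mm up; axes as the jar's. Three-start thread: a lid resting on it cannot turn far clockwise (stop). Turned anticlockwise it slides level and, if nothing holds it up, drops 8 mm once its yaw equals the jar's (within 0.15 rad); a stop follows about 0.2 rad on. From there about 1.7 rad clockwise takes it 5 mm lower, onto the rim and the end stop.
- lid: Loose cream screw lid riding high on the jar, 0.12 kg: ribbed skirt 71 mm diameter, 26 mm high; on top a straight grip bar 54 mm long (along the lid's x), 16 mm wide, 24 mm high. Origin: centre of the skirt's lower edge, z up; lid top face at z = 26 mm, bar top at 50. Origin above the jar's origin: 124 mm at the start, 116 dropped, 111 fully home. At the start 0.5 to 1.3 rad clockwise of the jar's yaw.
- lid_bar (a point): Middle of the grip bar, 38 mm above the lid's origin, axes as the lid's. The lid turns easily (under 0.1 N m) and has about 1.5 mm sideways play; two fingers standing loosely on either side of the bar can turn it and leave it free to sink.
- vent (a joint): Vent button, a black 10 mm diameter pin standing 5 mm above the middle of the lid's grip bar: 0 = out (open), 0.005 m = pressed flush with the bar top (shut). It slides down the lid's axis against 3 N of friction and stays where it is left.
- vent_top (a point): Centre of the vent button's top face, on the lid's axis: 55 mm above the lid's origin when out, 50 mm when flush.
- closed_jar: Bystander: loose amber jar of the same kind, 90 mm diameter, without a holder, its lid already home and its vent flush (161 mm tall in all, 0.75 kg). Origin: centre of the underside.
- beaker: Bystander: loose glass beaker, 68 mm diameter, 85 mm high. Origin: centre of the underside.
- rack: Bystander: loose cream test tube rack, 70 x 170 mm, 60 mm high, tubes to 103 mm. Origin: centre of the underside.
Not all that is in view belongs to the job. What is shaped like the lid but green or purple is not meant.

How it is judged:
On the way, in this order (a step that is already met when the one before it is completed fails the run):
1. the lid has dropped into the thread start (z of lid in the frame of jar below 0.118 m), for 0.1 s.
2. the lid is screwed fully home (z of lid in the frame of jar below 0.112 m and angle between lid's own z axis and vertical below 0.05 rad), for 0.2 s.
3. the vent button is pressed flush (value of joint vent above 0.004 m), for 0.1 s.
At the end, for the whole second after the job is handed in: The lid is home on the jar (origin less than 112 mm above the jar's underside, centred within 4 mm, tilted less than 0.05 rad), the vent button is within 1 mm of flush, and the lid is at rest (all of step 2 and horizontal distance between lid and jar below 0.004 m and value of joint vent above 0.004 m and linear speed of lid below 0.02 m/s); the robot touches nothing.
It fails at once if the lid is lifted more than 5 mm above its resting height (z of lid in the frame of jar above 0.129 m).
It fails at once if the closed jar is shifted by more than 20 mm (distance of closed_jar from where it was at the start of the episode above 0.02 m).
It fails at once if the beaker is shifted by more than 20 mm (distance of beaker from where it was at the start of the episode above 0.02 m).
It fails at once if the test tube rack is shifted by more than 20 mm (distance of rack from where it was at the start of the episode above 0.02 m).
It also fails if it takes over 43 s, if anything falls off the work surface, if the arm or the gripper's body presses on something with over 40 N, if the wrist force passes 120 N, or if a joint passes its speed limit or range.

ROBOT

A 6-joint arm with a two-finger parallel gripper is mounted at the origin on the work surface. World frame = base frame: x ahead of the robot, y to its left, z up, the work surface at z = 0. Lengths are in m, angles in rad, forces in N, time in s.
With the tool pointing down it reaches from about 0.3 to 0.75 m from the base axis. Payload 8.5 kg.
Tool frame: the origin (TCP) lies at the very end of the fingers, on their centre line; the grasp point (between the pads) lies 19 mm behind it; z points along the fingers, y is the line along which they close (so a half turn about z gives the same grasp; the last joint's range is limited). The gripper opens to 85 mm and grips with 20 to 120 N. Pads are 22 mm wide; open, the fingers measure 114 mm over their backs; the gripper's body (76 mm by 85 mm) begins 54 mm behind the grasp point. The pads swing forward as they close: fully open they stand 13 mm farther back than shut.
Start: joints at [1.026, 0.381, 1.297, -0, 1.464, -0.215], TCP at [0.178, 0.52, 0.208] pointing down, gripper open.
Joint ranges: [-3.11, 3.11], [-0.89, 2.33], [0.22, 2.48], [-1.42, 4.56], [0.17, 2.85], [-2.88, 2.88]. Speed limits (rad/s): [2.39, 2.39, 3.14, 3.14, 3.14, 3.14].

INTERFACE

Orientations are given as a unit quaternion [w, x, y, z].
In Python, from plant import state, read_camera, hand_in gives the robot as it stands.
- The arm moves only by the tool step_arm, never from a script. Its argument "targets" is a list of rows, each a list of 4 numbers: the shift along the world's x, y, z in m, then the turn about the world's z in rad. A call has exactly 10 rows; each row shifts and turns the commanded pose from where the row before left it; what a row does not reach is not made up. A row lasts 1/10 s, in which the tool goes at most 50 mm and 8.59 degrees, less where a joint would pass 70% of its speed; a pose out of reach is approached as far as the arm can. A call is refused whole if a number of a shift passes 0.05 or a number of a turn 0.15, either way. A call with a gripper value outside its range is refused whole. "hand" is the opening in per cent of the stroke, from 0 (shut) to 100 (fully open), set as the call begins (left out, the last holds). The fingers move at their own pace and stop on an object; "grip_force" is the grip in N (left out, the last holds). Time passes only in rows, so rows that do not move let the fingers close, or fill a call up. It gives the time, the measured TCP pose, the force, the opening and the grip force at its end, in the units of the state.
- state(): the state, without advancing time (a new reading comes with each control period).
- read_camera(name): name is "side" or "top"; returns a dict with "frame" (400x640x3 uint8, red, green, blue), "vertical_fov" (degrees; the focal length in pixels is half the picture's height over the tangent of half this angle, whatever the lens; pixels are square), "cx", "cy" (the principal point, pixels), "R" (3x3) and "t" (3): a world point X has camera coordinates R X + t. Camera axes: x right, y down, z forward; pixel columns grow to the right and rows downward; lengths in m; the calibration is good to about 2 mm. A picture is of the moment at which its call begins. There is no depth.
- hand_in(): hands the job in; it is judged then, once.
The state is a dict: "t": time; "q": joint angles; "joint_vel": joint speeds; "effort": joint torques, N m; "tool_pos": TCP position; "ee_rot": TCP orientation; "contact_force": force on the tool from outside, world axes, zero at the start; "moment": the same for the moment, N m; "opening": finger opening in m; "grasp_force": force on a finger pad.
Only numpy, scipy, OpenCV 4.12 (cv2) and the standard library are available. Lean on these libraries where they do the work, as an engineer would, in place of code of your own. Each camera call takes 0.05 s, during which the arm holds its last target. There are 200 camera calls.

## Working session

There is one attempt and no reset: what is moved stays moved. The work goes in short steps, Python scripts to look and compute and a tool call to move; the robot and the scene stay as the last step left them, time stands still between calls to the robot, and variables do not carry over. Pictures are saved under pics/ and viewed, at most 10 in all, crops included, and the job is handed in when it is done.

Besides the shell and the picture viewer there is one more tool, called after "Emit:" in YAML: its name, and indented under it one key for each argument. step_arm: Moves the arm, as the interface text tells. Its arguments: {"type":"object","properties":{"targets":{"type":"array"},"hand":{"type":"number"},"grip_force":{"type":"number"}},"required":["targets"]}

```bash
mkdir -p pics
python3 - <<'E'
from plant import state, read_camera
import cv2,pickle
s=state(); print(s['t'],s['tool_pos'],s['ee_rot'],s['opening'],s['contact_force'])
for n in('side','top'):
    c=read_camera(n); cv2.imwrite(f'pics/{n}0.png',c['frame'][:,:,::-1]); pickle.dump(c,open(f'{n}0.pkl','wb'))
    print(n,c['vertical_fov'],c['cx'],c['cy'],c['R'],c['t'])
E
```

```text
0.0 [0.17793093 0.52006309 0.20711008] [-2.60588523e-04  1.64115338e-01  9.86440881e-01 -6.90160220e-04] 0.08530537122204916 [ 0.50927248 -0.23412199 -0.24001182]
side 51.49695452414602 323.3013841713015 203.3675835819369 [[ 0.74605878 -0.66586331  0.0047273 ]
 [-0.40424423 -0.45854931 -0.79140327]
 [ 0.5291341   0.58852238 -0.61127614]] [-0.44771458  0.32601993  0.70213751]
top 46.248307359256664 319.81694339935916 202.35700642446844 [[-0.00123358 -0.99962694  0.02728489]
 [-0.98478243 -0.00352742 -0.17375595]
 [ 0.17378738 -0.02708402 -0.98441069]] [-0.03133539  0.60553115  1.07935059]
```

View pics/side0.png

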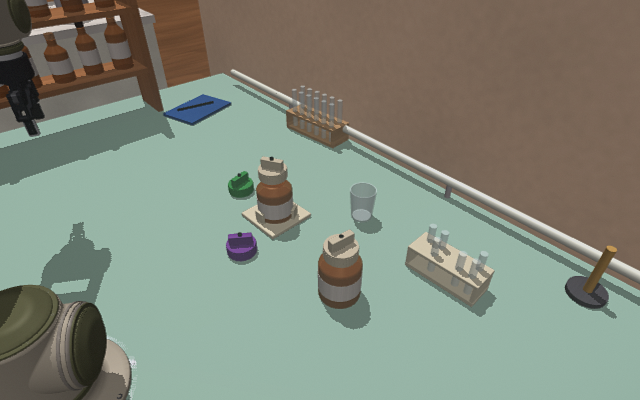

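View pics/top0.png

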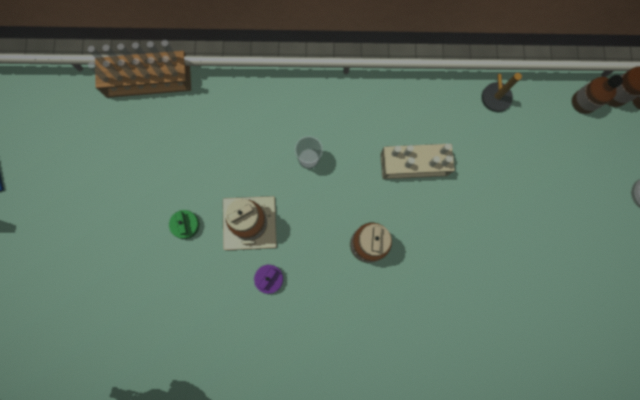

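The top view shows the target jar on its cream plate at about (250,223), with the lid's vent near (240,212). In the side view the vent is at about (271,158). The closed jar is at (372,242) in the top view, and the green and purple decoys lie either side of the target. Next I'll measure from enlarged crops.

```bash
cat > h.py <<'E'
import numpy as np, cv2, pickle
def K(c):
    f=c['frame'].shape[0]/2/np.tan(np.radians(c['vertical_fov'])/2); return f
def ray(c,u,v):
    d=np.array([(u-c['cx'])/K(c),(v-c['cy'])/K(c),1.]); R=np.array(c['R']); return -R.T@np.array(c['t']), R.T@d
def onz(c,u,v,z):
    o,d=ray(c,u,v); return o+d*(z-o[2])/d[2]
def tri(a,b):
    (o1,d1),(o2,d2)=ray(*a),ray(*b)
    s=np.linalg.lstsq(np.c_[d1,-d2],o2-o1,rcond=None)[0]; p,q=o1+s[0]*d1,o2+s[1]*d2
    return (p+q)/2,np.linalg.norm(p-q)
def proj(c,X):
    x=np.array(c['R'])@X+np.array(c['t']); return x[:2]/x[2]*K(c)+[c['cx'],c['cy']]
E
python3 - <<'E'
from h import *
T=pickle.load(open('top0.pkl','rb'));S=pickle.load(open('side0.pkl','rb'))
a=T['frame'][185:265,205:305,::-1]; b=S['frame'][145:225,220:320,::-1]
cv2.imwrite('pics/crop0.png',np.vstack([cv2.resize(x,None,fx=3.75,fy=3.75,interpolation=cv2.INTER_CUBIC) for x in(a,b)])[:, :])
def blob(c,x0,y0,x1,y1):
    g=c['frame'][y0:y1,x0:x1].astype(int).max(2); print(g.min()); m=(g<g.min()+30); 
    n,l,st,ce=cv2.connectedComponentsWithStats(m.astype('uint8')); return ce[1:]+[x0,y0],st[1:,4]
print(blob(T,234,206,247,219),blob(S,266,153,276,163))
hsv=cv2.cvtColor(T['frame'],cv2.COLOR_RGB2HSV); print(hsv[200,230],hsv[245,230],hsv[180,230],hsv[212,250],hsv[225,250])
m=cv2.inRange(hsv,(8,20,100),(30,140,255)); m[:185]=0;m[265:]=0;m[:,:205]=0;m[:,300:]=0
cs,_=cv2.findContours(m,0,2); k=max(cs,key=cv2.contourArea); h=cv2.convexHull(k); r=cv2.minAreaRect(h); print(r)
P=np.array([onz(T,u,v,.012)[:2] for u,v in h[:,0]]); r=cv2.minAreaRect((P*1000).astype('f4')); print('plate mm',r)
E
```

```text
54
37
(array([[239.7       , 212.3       ],
       [242.73333333, 216.33333333]]), array([10, 15], dtype=int32)) (array([[271., 158.]]), array([9], dtype=int32))
[ 35  27 162] [ 34  25 162] [ 72  54 141] [28 46 77] [ 28  44 149]
((249.5, 223.0), (48.0, 49.0), 90.0)
plate mm ((560.9859008789062, 142.68641662597656), (120.42626190185547, 121.18859100341797), 0.9012831449508667)
```

View pics/crop0.png

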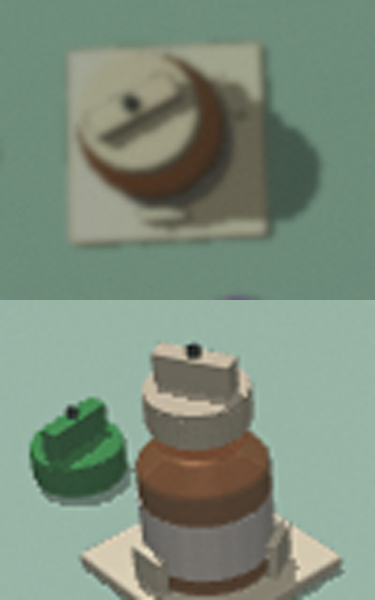

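The crop shows the vent at top pixel (239.9,212.2) and side pixel (271.4,158.5). The bar's long edge in the top view runs from about (231.7,221.8) to (255,210.3).

Run:
```python
from h import *
T=pickle.load(open('top0.pkl','rb'));S=pickle.load(open('side0.pkl','rb'))
print('vent',tri((T,239.8,212.2),(S,271.2,158.2)), onz(T,239.8,212.2,.179),onz(S,271.2,158.2,.179))
tc=lambda x,y:(205+x/3.75,185+y/3.75); sc=lambda x,y:(220+x/3.75,145+(y-300)/3.75)
P=np.array([onz(T,*tc(x,y),.012)[:2] for x,y in((68,48),(262,42),(268,233),(70,243))]);print(P.mean(0),np.diff(P,axis=0))
for c,e in((T,[tc(100,138),tc(188,95)]),(S,[sc(152,347),sc(237,363)])):
    a,b=[onz(c,*p,.174 if c is S else .165) for p in e]; d=b-a; print(a,b,np.linalg.norm(d),np.arctan2(d[1],d[0]))
for n,u,v,z in(('closed',377,238,.161),('beaker',308,146,.085),('green',181,222,.05),('purple',269,277,.04)): print(n,onz(T,u,v,z))
```

```text
vent (array([0.56223323, 0.14351102, 0.17596825]), np.float64(0.000574677034679551)) [0.56151836 0.14322063 0.179     ] [0.55972692 0.13921753 0.179     ]
[0.56158048 0.14250992] [[ 0.00457854 -0.12890474]
 [-0.127546   -0.00589422]
 [-0.0066474   0.12903175]]
[0.5427503  0.16206413 0.165     ] [0.56786172 0.11235433 0.165     ] 0.05569242704866486 -1.103028999793672
[0.54710187 0.1651918  0.174     ] [0.5758432  0.11462775 0.174     ] 0.058161734420648696 -1.0539253898210525
closed [ 0.50871044 -0.15135429  0.161     ]
beaker [ 0.73721969 -0.00157039  0.085     ]
green [0.55733745 0.30107394 0.05      ]
purple [0.42756926 0.0899006  0.04      ]
```

Emit:
step_arm:
  targets:
    - [0.025,-0.025,0.002,-0.05]
    - [0.025,-0.025,0.002,-0.05]
    - [0.025,-0.025,0.002,-0.05]
    - [0.025,-0.025,0.002,-0.05]
    - [0.025,-0.025,0.002,-0.05]
    - [0.025,-0.025,0.002,-0.05]
    - [0.025,-0.025,0.002,-0.05]
    - [0.025,-0.025,0.002,-0.05]
    - [0.025,-0.025,0.002,-0.05]
    - [0.025,-0.025,0.002,-0.05]
  hand: 60

```text
t: 1.1
tool_pos: [0.4288, 0.2691, 0.2276]
ee_rot: [-0.0, 0.404, 0.915, -0.0]
contact_force: [-0.2, -1.0, 0.8]
opening: 0.0511
grasp_force: 0.0
```

Emit:
step_arm:
  targets:
    - [0.016,-0.016,0,-0.03]
    - [0.016,-0.016,0,-0.03]
    - [0.016,-0.016,0,-0.03]
    - [0.016,-0.015,0,-0.03]
    - [0.016,-0.015,0,-0.03]
    - [0.016,-0.015,0,-0.03]
    - [0.016,-0.015,0,-0.03]
    - [0.012,-0.01,0,-0.02]
    - [0.007,-0.007,0,-0.013]
    - [0.002,-0.002,0,0]

```text
t: 2.1
tool_pos: [0.5615, 0.1429, 0.2274]
ee_rot: [-0.0, 0.511, 0.859, -0.0]
contact_force: [-0.6, 0.8, -0.6]
opening: 0.0513
grasp_force: 0.0
```

Run:
```python
from h import *
from plant import state, read_camera
s=state(); print(s['t'],s['tool_pos'],s['ee_rot'],s['opening'],s['contact_force'],s['q'])
im=[]
for n in('side','top'):
    c=read_camera(n); pickle.dump(c,open(f'{n}1.pkl','wb')); u,v=proj(c,np.array([.5615,.143,.179])).astype(int); print(n,u,v)
    im.append(cv2.resize(c['frame'][v-60:v+60,u-60:u+60,::-1],(400,400),interpolation=cv2.INTER_CUBIC))
cv2.imwrite('pics/c1.png',np.hstack(im))
```

```text
2.1 [0.56146646 0.14290083 0.2274006 ] [-2.44958098e-04  5.11329909e-01  8.59384456e-01 -1.44521626e-04] 0.0513130005675586 [-0.57511853  0.75470891 -0.57790265] [ 4.49839886e-02  4.20804732e-01  1.17529673e+00  2.76951565e-05
  1.54605935e+00 -4.52349798e-01]
side 270 157
top 239 212
```

View pics/c1.png

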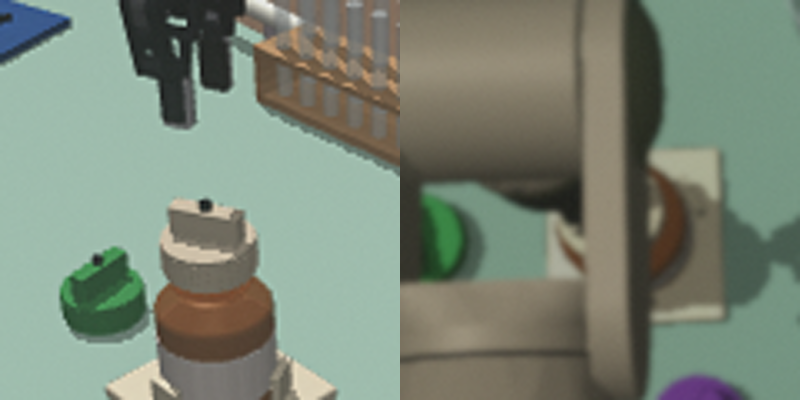

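In the side view the fingers stand above the lid, on either side of the bar. In the top view the arm hides the lid. I'll go down with the fingers open.

Emit:
step_arm:
  targets:
    - [0,0,-0.01,0]
    - [0,0,-0.01,0]
    - [0,0,-0.01,0]
    - [0,0,-0.01,0]
    - [0,0,-0.01,0]
    - [0,0,-0.008,0]
    - [0,0,-0.006,0]
    - [0,0,-0.005,0]
    - [0,0,0,0]
    - [0,0,0,0]

```text
t: 3.2
tool_pos: [0.5613, 0.1433, 0.159]
ee_rot: [0.0, 0.511, 0.86, 0.0]
contact_force: [0.2, 0.0, -0.6]
opening: 0.0513
grasp_force: 0.0
```

Emit:
step_arm:
  targets:
    - [0,0,0,0]
    - [0,0,0,0]
    - [0,0,0,0]
    - [0,0,0,0]
    - [0,0,0,0]
    - [0,0,0,0]
    - [0,0,0,0]
    - [0,0,0,0]
    - [0,0,0,0]
    - [0,0,0,0]
  hand: 25
  grip_force: 20

```text
t: 4.2
tool_pos: [0.5611, 0.1433, 0.1587]
ee_rot: [0.0, 0.511, 0.86, 0.0]
contact_force: [-0.6, 0.1, 0.1]
opening: 0.0215
grasp_force: 0.0
```

```bash
cat > look.py <<'E'
import sys
from h import *
from plant import state, read_camera
s=state(); print(s['t'],s['tool_pos'],s['ee_rot'],s['opening'],s['contact_force'],s['moment'],s['grasp_force'])
c=read_camera('side'); pickle.dump(c,open('s%s.pkl'%sys.argv[1],'wb'))
f=cv2.resize(c['frame'][120:240,205:335,::-1],None,fx=5,fy=5,interpolation=cv2.INTER_CUBIC)
cv2.imwrite('pics/s%s.png'%sys.argv[1],f)
# cream skirt low edge / amber boundary along the jar axis column
hs=cv2.cvtColor(c['frame'],cv2.COLOR_RGB2HSV); print([int(x) for x in hs[165:200,273,1]])
E
python3 look.py 2
```

```text
4.2 [0.56111958 0.14334195 0.15872624] [1.36130545e-05 5.11050353e-01 8.59550776e-01 7.59618128e-06] 0.021482053177823833 [-0.64504536  0.05492185  0.07969809] [-0.06282186  0.03744392 -0.04827001] 0.0
[39, 36, 39, 39, 39, 41, 44, 45, 45, 41, 42, 40, 41, 41, 39, 41, 39, 42, 36, 45, 151, 144, 142, 127, 131, 133, 133, 131, 132, 130, 131, 129, 125, 111, 111]
```

View pics/s2.png

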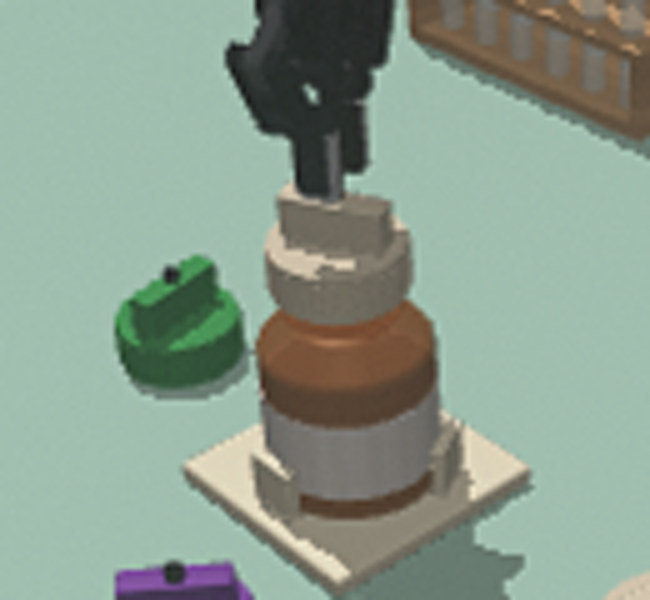

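The side crop shows the near fingertip ending at about crop (320,195), i.e. pixel (269,159). The bar's front face is still uncovered, so the tips look higher than expected or shifted. I'll check this by projection.

Run:
```python
from h import *
c=pickle.load(open('s2.pkl','rb')); p=np.array([.5611,.1433,.1587]); n=np.array([.88,.475,0])
cr=lambda X:np.round((proj(c,X)-[205,120])*5)
for z in(.1587,.164,.170,.175,.18):
    p[2]=z; print(z,'near in/out',cr(p-n*.0107),cr(p-n*.021),'far',cr(p+n*.0107))
b=np.array([.475,-.88,0]);p[2]=.174
print('bar top corners',[cr(p+s*.027*b+t*.008*n) for s in(-1,1) for t in(-1,1)],'skirt low', cr(np.array([.5611,.1433,.124])-.0355*np.array([.64,.77,0])))
```

```text
0.1587 near in/out [322. 235.] [312. 246.] far [341. 212.]
0.164 near in/out [321. 225.] [311. 236.] far [340. 203.]
0.17 near in/out [320. 214.] [310. 225.] far [339. 192.]
0.175 near in/out [319. 205.] [309. 216.] far [339. 183.]
0.18 near in/out [318. 196.] [308. 207.] far [338. 174.]
bar top corners [array([270., 194.]), array([285., 177.]), array([374., 215.]), array([388., 198.])] skirt low [332. 326.]
```

Run:
```python
from h import *
c=pickle.load(open('side1.pkl','rb')); n=np.array([.88,.475,0])
for z in(.2274,.235,.24,.25): 
    p=np.array([.5615,.1429,z]); print(z,proj(c,p-n*.026),proj(c,p-n*.038),proj(c,p+n*.026))
c2=pickle.load(open('s2.pkl','rb'))
a=cv2.resize(c['frame'][115:195,240:300,::-1],None,fx=6.5,fy=6.5,interpolation=cv2.INTER_NEAREST)
b=cv2.resize(c2['frame'][115:195,240:300,::-1],None,fx=6.5,fy=6.5,interpolation=cv2.INTER_NEAREST)
cv2.imwrite('pics/cmp.png',np.clip(np.hstack([a,b])*1.3,0,255))
```

```text
0.2274 [264.24749208 144.39575751] [261.82271182 146.93570446] [274.23488945 133.93400153]
0.235 [263.96558135 141.38803345] [261.52567488 143.91141655] [274.01274736 130.99712328]
0.24 [263.77855643 139.39265234] [261.32859879 141.9048822 ] [273.86542384 129.04940022]
0.25 [263.40074243 135.36173013] [260.93044086 137.85102876] [273.56793264 125.11635244][ WARN:0@0.075] global loadsave.cpp:1063 imwrite_ Unsupported depth image for selected encoder is fallbacked to CV_8U.
```

View pics/cmp.png

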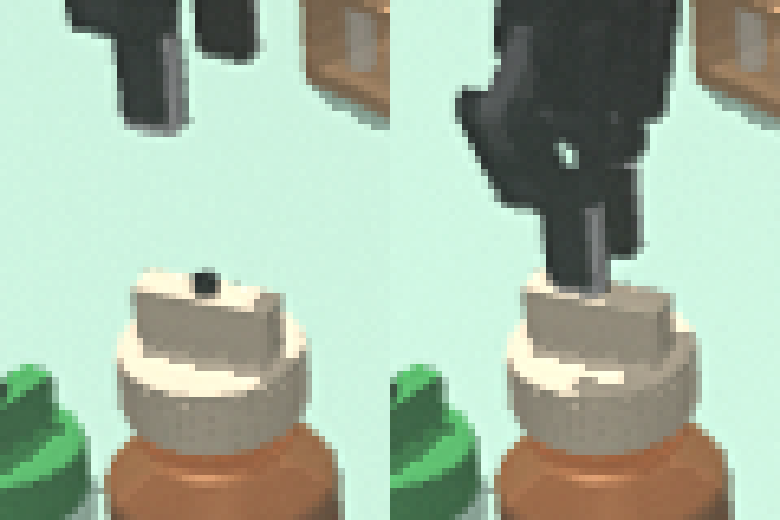

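The zoom shows both fingertips ending just above the bar top, near tip at pixel (269,159.6) and far tip at (276,154). So the tips stand about 20 mm higher than the TCP reading. I'll open a little and go down while watching the force.

Emit:
step_arm:
  targets:
    - [0,0,0,0]
    - [0,0,0,0]
    - [0,0,-0.002,0]
    - [0,0,-0.002,0]
    - [0,0,-0.002,0]
    - [0,0,-0.002,0]
    - [0,0,-0.002,0]
    - [0,0,-0.001,0]
    - [0,0,0,0]
    - [0,0,0,0]
  hand: 36

```text
t: 5.25
tool_pos: [0.5612, 0.1433, 0.1478]
ee_rot: [0.0, 0.511, 0.86, 0.0]
contact_force: [0.2, -0.5, 0.5]
opening: 0.0306
grasp_force: 0.0
```

```bash
sed -i 's/205:335,::-1\],None,fx=5,fy=5/240:300,::-1],None,fx=5,fy=5/' look.py; python3 look.py 3
```

```text
5.25 [0.56115883 0.14333329 0.14777259] [5.05214932e-05 5.11059509e-01 8.59545330e-01 4.16375629e-05] 0.030641626519320928 [ 0.15525382 -0.48584712  0.4969434 ] [-0.04285632 -0.02671487 -0.00990394] 0.0
[41, 39, 39, 39, 39, 41, 44, 46, 45, 44, 45, 39, 39, 38, 39, 41, 41, 39, 38, 43, 153, 146, 140, 127, 131, 134, 131, 135, 131, 129, 134, 132, 125, 117, 104]
```

View pics/s3.png

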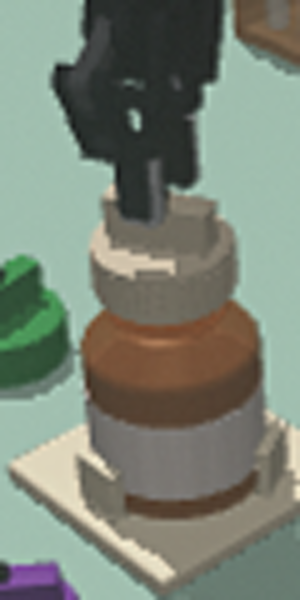

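The near finger now overlaps the bar's front face, with its tip at crop (140,220), and there is no contact force. I'll go 8 mm lower and close loosely.

Emit:
step_arm:
  targets:
    - [0,0,-0.002,0]
    - [0,0,-0.002,0]
    - [0,0,-0.002,0]
    - [0,0,-0.002,0]
    - [0,0,0,0]
    - [0,0,0,0]
    - [0,0,0,0]
    - [0,0,0,0]
    - [0,0,0,0]
    - [0,0,0,0]

```text
t: 6.3
tool_pos: [0.5611, 0.1434, 0.1398]
ee_rot: [0.0, 0.511, 0.86, 0.0]
contact_force: [-0.6, 0.1, 0.4]
opening: 0.0307
grasp_force: 0.0
```

Emit:
step_arm:
  targets:
    - [0,0,0,0]
    - [0,0,0,0]
    - [0,0,0,0]
    - [0,0,0,0]
    - [0,0,0,0]
    - [0,0,0,0]
    - [0,0,0,0]
    - [0,0,0,0]
    - [0,0,0,0]
    - [0,0,0,0]
  hand: 24

```text
t: 7.3
tool_pos: [0.5611, 0.1433, 0.1397]
ee_rot: [-0.0, 0.511, 0.86, 0.0]
contact_force: [-0.6, -0.2, 0.3]
opening: 0.0207
grasp_force: 0.0
```

```bash
python3 look.py 4
```

```text
7.3 [0.56110265 0.14332753 0.13974073] [-3.22874452e-06  5.11052887e-01  8.59549269e-01  1.82023077e-06] 0.02066295511577798 [-0.63889589 -0.17296329  0.28839389] [-0.04467821  0.02420552  0.0353213 ] 0.0
[9, 11, 33, 41, 39, 40, 43, 43, 43, 43, 42, 39, 38, 41, 40, 41, 41, 38, 39, 45, 153, 143, 140, 127, 133, 134, 130, 131, 133, 130, 132, 130, 126, 115, 105]
```

View pics/s4.png

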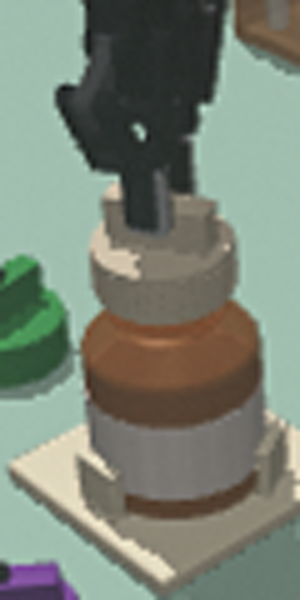

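The fingers straddle the bar with no force: near tip at crop (148,232), about mid-height on the bar. Now I'll go 3 mm lower and turn anticlockwise.

Emit:
step_arm:
  targets:
    - [0,0,-0.001,0.06]
    - [0,0,-0.001,0.1]
    - [0,0,-0.001,0.1]
    - [0,0,0,0.1]
    - [0,0,0,0.1]
    - [0,0,0,0.1]
    - [0,0,0,0.1]
    - [0,0,0,0.1]
    - [0,0,0,0.1]
    - [0,0,0,0.06]

```text
t: 8.35
tool_pos: [0.5615, 0.1436, 0.137]
ee_rot: [0.001, 0.075, 0.997, 0.0]
contact_force: [0.9, 1.2, 0.4]
opening: 0.0204
grasp_force: 2.3
```

```bash
python3 look.py 5
```

```text
8.35 [0.56145922 0.14359772 0.13698455] [5.13479013e-04 7.45847256e-02 9.97214492e-01 3.34717173e-04] 0.020423054002980136 [0.8681535  1.16249492 0.39887912] [ 0.25392872 -0.1339624  -0.02599805] 2.3352160857757553
[27, 15, 8, 20, 42, 41, 41, 41, 41, 41, 41, 42, 40, 41, 39, 39, 41, 39, 36, 43, 110, 149, 140, 127, 133, 131, 131, 134, 130, 129, 131, 130, 125, 110, 107]
```

Emit:
step_arm:
  targets:
    - [0,0,0,0.04]
    - [0,0,0,0.04]
    - [0,0,0,0.04]
    - [0,0,0,0.04]
    - [0,0,0,0.04]
    - [0,0,0,0.04]
    - [0,0,0,0.04]
    - [0,0,0,0.03]
    - [0,0,0,0]
    - [0,0,0,0]

```text
t: 9.4
tool_pos: [0.5611, 0.1434, 0.1367]
ee_rot: [0.0, -0.078, 0.997, 0.0]
contact_force: [0.7, 0.0, 0.7]
opening: 0.0202
grasp_force: 0.7
```

```bash
python3 look.py 6
```

```text
9.4 [0.56114548 0.14336393 0.13672222] [ 4.35650798e-05 -7.79390037e-02  9.96958128e-01  2.19861224e-05] 0.020233308976514847 [0.68975481 0.02063046 0.73718498] [ 0.09294151 -0.16996223 -0.0480189 ] 0.6841278984211385
[8, 5, 11, 40, 41, 41, 42, 40, 44, 44, 42, 42, 42, 42, 40, 40, 37, 39, 39, 39, 37, 40, 47, 117, 136, 132, 132, 134, 131, 131, 130, 129, 128, 111, 104]
```

The skirt edge sank by 3.3 px, from row 185 to row 188, which matches the 8 mm drop. Now I'll follow it down and screw clockwise.

Emit:
step_arm:
  targets:
    - [0,0,-0.002,0]
    - [0,0,-0.003,-0.05]
    - [0,0,-0.002,-0.1]
    - [0,0,0,-0.1]
    - [0,0,0,-0.12]
    - [0,0,0,-0.12]
    - [0,0,0,-0.12]
    - [0,0,-0.0005,-0.12]
    - [0,0,-0.0005,-0.12]
    - [0,0,-0.001,-0.12]

```text
t: 10.45
tool_pos: [0.5611, 0.1435, 0.1278]
ee_rot: [0.0, 0.398, 0.918, 0.0]
contact_force: [-0.2, 2.5, 3.7]
opening: 0.0203
grasp_force: 3.0
```

Emit:
step_arm:
  targets:
    - [0,0,-0.0005,-0.12]
    - [0,0,-0.0005,-0.12]
    - [0,0,-0.0005,-0.12]
    - [0,0,-0.0005,-0.12]
    - [0,0,0,-0.12]
    - [0,0,0,-0.1]
    - [0,0,0,-0.1]
    - [0,0,0,-0.05]
    - [0,0,0,0]
    - [0,0,0,0]

```text
t: 11.45
tool_pos: [0.561, 0.1432, 0.1256]
ee_rot: [-0.0, 0.738, 0.674, -0.0]
contact_force: [0.1, 0.1, 0.3]
opening: 0.0207
grasp_force: 0.1
```

```bash
python3 look.py 7
```

```text
11.45 [0.561006   0.14321057 0.12556689] [-1.61751837e-05  7.38462395e-01  6.74294623e-01 -2.27346209e-04] 0.020710229146072828 [0.06738442 0.05390736 0.27969441] [ 0.00305016 -0.05231592  0.05003497] 0.12357505111140199
[45, 46, 45, 41, 39, 36, 38, 38, 37, 38, 39, 45, 45, 45, 43, 39, 41, 38, 38, 40, 43, 42, 38, 40, 72, 139, 131, 131, 131, 129, 132, 130, 126, 115, 110]
```

Emit:
step_arm:
  targets:
    - [0,0,0,-0.05]
    - [0,0,0,-0.05]
    - [0,0,0,-0.05]
    - [0,0,0,-0.05]
    - [0,0,0,-0.05]
    - [0,0,0,-0.05]
    - [0,0,0,0]
    - [0,0,0,0]
    - [0,0,0,0]
    - [0,0,0,0]

```text
t: 12.5
tool_pos: [0.5611, 0.1436, 0.1258]
ee_rot: [-0.0, 0.831, 0.556, 0.0]
contact_force: [-0.7, 3.3, 0.8]
opening: 0.0208
grasp_force: 14.3
```

```bash
python3 look.py 8
```

```text
12.5 [0.56113849 0.14357715 0.12578237] [-1.11119358e-04  8.30988324e-01  5.56289818e-01  1.74714162e-04] 0.02082667642429345 [-0.66472958  3.25260783  0.80567249] [ 0.61985652 -0.05643748  0.48456298] 14.342819801531732
[45, 45, 46, 45, 37, 36, 36, 41, 39, 36, 37, 41, 40, 43, 42, 40, 41, 39, 40, 40, 40, 40, 38, 38, 79, 138, 131, 132, 129, 129, 129, 128, 126, 113, 106]
```

The torque rises to 0.48 N m, so this looks like the end stop. I'll check the drop over several columns.

Run:
```python
from h import *
def edge(c):
    h=cv2.cvtColor(c['frame'],cv2.COLOR_RGB2HSV)[...,1].astype(float); o=[]
    for u in range(264,284):
        col=h[176:200,u]; i=np.argmax(col>90); a=(90-col[i-1])/(col[i]-col[i-1]); o.append(176+i-1+a)
    return np.round(np.median(o),2),np.round(np.mean(o),2)
for k in(2,5,6,7,8):
    print(k,edge(pickle.load(open(f's{k}.pkl','rb'))))
c=pickle.load(open('s8.pkl','rb'))
for z in(.124,.116,.111): 
    print(z,proj(c,np.array([.5615-.0355*.64,.143-.0355*.77,z])))
```

```text
2 (np.float64(183.89), np.float64(183.68))
5 (np.float64(184.44), np.float64(184.01))
6 (np.float64(187.24), np.float64(186.83))
7 (np.float64(188.6), np.float64(188.46))
8 (np.float64(188.59), np.float64(188.34))
0.124 [271.57472104 185.18429116]
0.116 [271.81575612 187.94163589]
0.111 [271.96519069 189.65110753]
```

The total sink is about 4.6 px against 4.5 expected, so the lid is home. I'll back off, open, lift and close for the vent press.

Emit:
step_arm:
  targets:
    - [0,0,0,0.07]
    - [0,0,0,0.07]
    - [0,0,0,0.06]
    - [0,0,0,0]
    - [0,0,0,0]
    - [0,0,0,0]
    - [0,0,0,0]
    - [0,0,0,0]
    - [0,0,0,0]
    - [0,0,0,0]

```text
t: 13.55
tool_pos: [0.5611, 0.1434, 0.1257]
ee_rot: [-0.0, 0.772, 0.636, -0.0]
contact_force: [-0.2, -0.4, -0.3]
opening: 0.0204
grasp_force: 0.0
```

Emit:
step_arm:
  targets:
    - [0,0,0,0]
    - [0,0,0,0]
    - [0,0,0,0]
    - [0,0,0.004,0]
    - [0,0,0.008,0]
    - [0,0,0.01,0]
    - [0,0,0.01,0]
    - [0,0,0.01,0]
    - [0,0,0.01,0]
    - [0,0,0.008,0]
  hand: 45

```text
t: 14.55
tool_pos: [0.5613, 0.1434, 0.1869]
ee_rot: [0.0, 0.772, 0.636, 0.0]
contact_force: [0.5, 0.3, -0.8]
opening: 0.0387
grasp_force: 0.0
```

Emit:
step_arm:
  targets:
    - [0,0,0,0]
    - [0,0,0,0]
    - [0,0,0,0]
    - [0,0,0,0]
    - [0,0,0,0]
    - [0,0,0,0]
    - [0,0,0,0]
    - [0,0,0,0]
    - [0,0,0,0]
    - [0,0,0,0]
  hand: 0

```text
t: 15.55
tool_pos: [0.5611, 0.1433, 0.1857]
ee_rot: [0.0, 0.772, 0.636, -0.0]
contact_force: [0.5, 0.0, -0.5]
opening: 0.0001
grasp_force: 0.0
```

```bash
python3 look.py 9
```

```text
15.55 [0.56111263 0.14333415 0.18572078] [ 8.07336278e-06  7.71632094e-01  6.36069108e-01 -1.27911016e-05] 9.071186418478103e-05 [ 0.46482661  0.02577055 -0.46688414] [0.02290057 0.03054407 0.01628281] 0.0
[44, 46, 41, 42, 36, 36, 33, 36, 36, 36, 39, 38, 43, 45, 45, 40, 36, 39, 39, 40, 38, 38, 39, 40, 79, 136, 129, 131, 131, 131, 126, 129, 121, 111, 106]
```

View pics/s9.png

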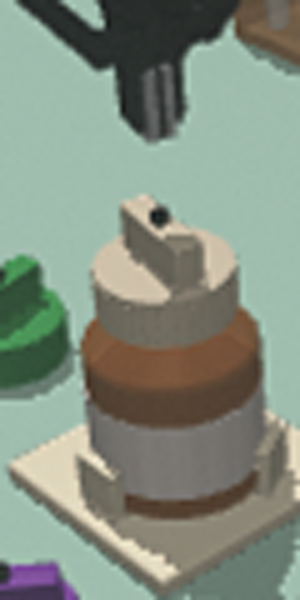

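The picture shows the lid level and home, the vent out at crop (160,215), and the closed fingertips centred above it at (155,138). The tips are about 40 mm above it. I'll descend onto the button.

Emit:
step_arm:
  targets:
    - [0,0,-0.005,0]
    - [0,0,-0.006,0]
    - [0,0,-0.006,0]
    - [0,0,-0.006,0]
    - [0,0,-0.005,0]
    - [0,0,-0.004,0]
    - [0,0,-0.002,0]
    - [0,0,-0.001,0]
    - [0,0,0,0]
    - [0,0,0,0]

```text
t: 16.6
tool_pos: [0.5612, 0.1434, 0.1509]
ee_rot: [0.0, 0.772, 0.636, 0.0]
contact_force: [0.4, -0.3, 0.2]
opening: -0.0001
grasp_force: 0.0
```

Emit:
step_arm:
  targets:
    - [0,0,-0.0005,0]
    - [0,0,-0.0005,0]
    - [0,0,-0.0005,0]
    - [0,0,-0.0005,0]
    - [0,0,-0.0005,0]
    - [0,0,-0.0005,0]
    - [0,0,-0.0005,0]
    - [0,0,-0.0005,0]
    - [0,0,0,0]
    - [0,0,0,0]

```text
t: 17.6
tool_pos: [0.5611, 0.1434, 0.1467]
ee_rot: [-0.0, 0.772, 0.636, -0.0]
contact_force: [0.1, -0.6, -0.1]
opening: 0.0001
grasp_force: 0.0
```

Emit:
step_arm:
  targets:
    - [0,0,-0.0005,0]
    - [0,0,-0.0005,0]
    - [0,0,-0.0005,0]
    - [0,0,-0.0005,0]
    - [0,0,-0.0005,0]
    - [0,0,-0.0005,0]
    - [0,0,-0.0005,0]
    - [0,0,-0.0005,0]
    - [0,0,0,0]
    - [0,0,0,0]

```text
t: 18.6
tool_pos: [0.5611, 0.1434, 0.1427]
ee_rot: [0.0, 0.772, 0.636, 0.0]
contact_force: [0.5, 0.3, 0.5]
opening: 0.0
grasp_force: 0.0
```

Emit:
step_arm:
  targets:
    - [0,0,-0.0005,0]
    - [0,0,-0.0005,0]
    - [0,0,-0.0005,0]
    - [0,0,-0.0005,0]
    - [0,0,0,0]
    - [0,0,0,0]
    - [0,0,0,0]
    - [0,0,0,0]
    - [0,0,0,0]
    - [0,0,0,0]

```text
t: 19.6
tool_pos: [0.5612, 0.1434, 0.1407]
ee_rot: [0.0, 0.772, 0.636, 0.0]
contact_force: [-0.7, 0.5, 2.8]
opening: -0.0002
grasp_force: 1.4
```

Contact is 2.8 N, so the button is being met. I'll press on.

Emit:
step_arm:
  targets:
    - [0,0,-0.0005,0]
    - [0,0,-0.0005,0]
    - [0,0,-0.0005,0]
    - [0,0,-0.0005,0]
    - [0,0,-0.0005,0]
    - [0,0,-0.0005,0]
    - [0,0,-0.0005,0]
    - [0,0,0,0]
    - [0,0,0,0]
    - [0,0,0,0]

```text
t: 20.6
tool_pos: [0.5612, 0.1434, 0.1375]
ee_rot: [0.0, 0.772, 0.636, 0.0]
contact_force: [0.2, -0.1, 5.4]
opening: 0.0001
grasp_force: 2.6
```

Emit:
step_arm:
  targets:
    - [0,0,-0.0005,0]
    - [0,0,-0.0005,0]
    - [0,0,-0.0005,0]
    - [0,0,-0.0005,0]
    - [0,0,0,0]
    - [0,0,0,0]
    - [0,0,0,0]
    - [0,0,0,0]
    - [0,0,0,0]
    - [0,0,0,0]

```text
t: 21.6
tool_pos: [0.5613, 0.1433, 0.1374]
ee_rot: [0.001, 0.772, 0.636, 0.001]
contact_force: [-5.4, -0.1, 18.6]
opening: 0.0001
grasp_force: 9.3
```

The arm stalls at z = 0.1374 with 18.6 N, so the tips are on the bar top. I'll lift off, swing clear and check.

Emit:
step_arm:
  targets:
    - [0,0,0.002,0]
    - [0,0,0.005,0]
    - [0,0,0.01,0]
    - [0,0,0.01,0]
    - [0,0,0.01,0]
    - [0,0,0.01,0]
    - [0,0,0.01,0]
    - [0,0,0.01,0]
    - [0,0,0.01,0]
    - [0,0,0.01,0]

```text
t: 22.6
tool_pos: [0.5611, 0.1433, 0.2231]
ee_rot: [0.0, 0.772, 0.636, 0.0]
contact_force: [0.5, 0.5, 0.1]
opening: 0.0003
grasp_force: 0.0
```

Emit:
step_arm:
  targets:
    - [-0.01,0.01,0,0]
    - [-0.02,0.02,0,0]
    - [-0.02,0.02,0,0]
    - [-0.02,0.02,0,0]
    - [-0.02,0.02,0,0]
    - [-0.02,0.02,0,0]
    - [-0.02,0.02,0,0]
    - [-0.02,0.02,0,0]
    - [-0.01,0.01,0,0]
    - [0,0,0,0]

```text
t: 23.6
tool_pos: [0.3997, 0.3043, 0.2223]
ee_rot: [-0.0, 0.771, 0.637, -0.0]
contact_force: [0.7, -0.2, -0.4]
opening: -0.0002
grasp_force: 0.0
```

Run:
```python
from h import *
from plant import state, read_camera
s=state(); print(s['t'],s['tool_pos'],s['contact_force'])
c=read_camera('side'); t=read_camera('top')
a=cv2.resize(c['frame'][140:220,230:310,::-1],(400,400),interpolation=cv2.INTER_CUBIC)
b=cv2.resize(t['frame'][180:260,205:285,::-1],(400,400),interpolation=cv2.INTER_CUBIC)
cv2.imwrite('pics/fin.png',np.hstack([a,b]))
print(proj(c,np.array([.5615,.143,.161])),proj(t,np.array([.5615,.143,.161])))
```

```text
23.6 [0.39972317 0.30430192 0.22225024] [ 0.65230802 -0.18881254 -0.37048468]
[271.41014253 163.81483331] [241.07281414 213.48054093]
```

View pics/fin.png

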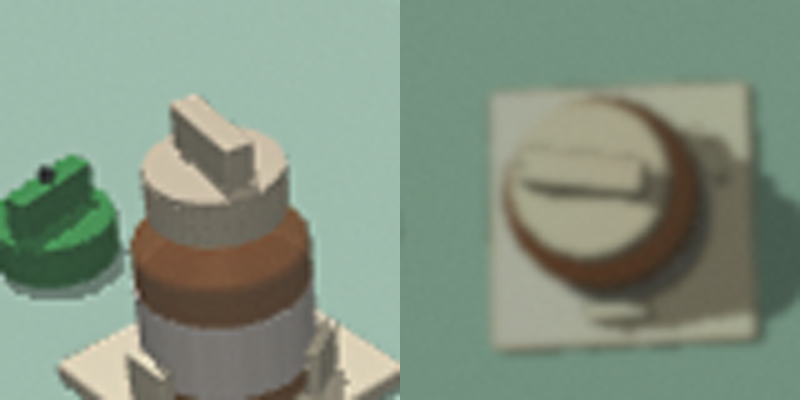

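The button is gone from the bar top in both views (side crop around (210,120), top crop around (582,165)), so it is flush. The lid sits level and low, and the robot is clear. I'm handing in.

```bash
python3 -c "
from plant import hand_in
print(hand_in())"
```

```text
the job is handed in; nothing more can be done
None
```

I turned the lid back until it dropped into the thread and screwed it fully home. I then pressed the vent flush and handed the job in at about 24 s with the robot clear; the last pictures show the lid seated and the vent flush, and no verdict came back.

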